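# Test a fuse link with the three-position enabling switch held

## Task

Stand the thicker of the two fuse links fully home in the matching nest (the larger bore) of the aluminium test block, and only then press the round plunger of the enabling switch down to its middle position, its top flush with the collar around it, and keep it there: the program finishes while still holding it. Pressing the plunger through to the bottom trips the tester, so never do that. Leave the thin fuse link, the screwdriver and the black contact block where they are.

Things in the scene. Friction and masses are not known exactly. Their poses are not given: they have to be found in the camera images.
- thick_fuse_center (a point): Thick cartridge fuse link to be tested: upright cylinder 22 mm in diameter, 58 mm long, white ceramic with steel caps at both ends, about 60 g, loose, standing on end on the bench. Point at its centre, 29 mm above its foot; z is its long axis. Fully home in its nest it stands 42 mm proud of the block, so grip its upper part: fingertips must stay more than 16 mm above its foot.
- thin_fuse_center (a point): Thin fuse link, same make but 14 mm in diameter, 51 mm long, standing on end on the bench at least 70 mm nearer to or farther from the robot (in x) than the thick one: leave alone. Point at its centre, 25.5 mm above its foot.
- nest_thick (a point): Centre of the mouth of the larger bore in the test block, level with the block's top face (30 mm above the bench). Bore 23.8 mm in diameter, 16 mm deep with a flat floor, 1.5 mm chamfer. The block is plain aluminium, 60 x 110 x 30 mm, fixed to the bench at any yaw; its two bores lie 52 mm apart along its length. z is up.
- nest_thin (a point): Centre of the mouth of the smaller bore (15.8 mm in diameter) at the other end of the same block; it stays empty.
- switch_box: Enabling switch, fixed to the bench: grey box 84 x 84 mm, 40 mm high, with an upright black guard collar on top (outer diameter 62 mm, inner 52 mm, its rim 58 mm above the bench) around the plunger. Origin at the centre of its underside; z is up.
- collar_rim (a point): Centre of the collar's rim plane, 58 mm above the bench: the plunger's top is in the middle position when level with this.
- plunger_top (a point): Centre of the flat top face of the switch's round grey plunger (40 mm in diameter). Released it stands 67 mm above the bench, 9 mm above the collar's rim; it moves straight down with the plunger.
- plunger (a joint): Travel of the plunger in m: 0 released (up), 0.009 middle position (top flush with the collar), 0.018 bottom (tripped). A spring returns it: about 4 N to start, 8.5 N in the middle, 13 N at the bottom.
- screwdriver: Screwdriver about 200 mm long lying on the bench beyond the work: leave alone. Origin at the underside, half-way along.
- contact_block_center (a point): Black push-button contact block, 44 x 30 mm, 34 mm high, on the bench beyond the work: leave alone. Point at its centre, 17 mm up.
Not all that is in view belongs to the job. Of the things shaped like the switch_box, the grey one is meant.

How it is judged:
By the outcome, as a careful person would: the job done as asked, in the order asked, and still so for the second after the job is handed in, while the arm keeps its last pose, push and grip.
It also fails if it takes over 48 s, if anything falls off the work surface, if the arm or the gripper's body presses on something with over 40 N, if the wrist force passes 120 N, or if a joint passes its speed limit or range.

## Robot

A 7-joint arm with a two-finger parallel gripper is mounted at the origin on the work surface. World frame = base frame: x ahead of the robot, y to its left, z up, the work surface at z = 0. Lengths are in m, angles in rad, forces in N, time in s.
With the tool pointing down it reaches from about 0.425 to 0.875 m from the base axis. Payload 4.7 kg.
Tool frame: the origin (TCP) lies between the finger pads; the fingertips stand 14 mm ahead of it and the grasp point (between the pads) lies 5 mm behind it; z points along the fingers, y is the line along which they close (so a half turn about z gives the same grasp; the last joint's range is limited). The gripper opens to 87 mm and grips with 3 to 60 N. Pads are 19 mm wide; open, the fingers measure 117 mm over their backs; the gripper's body (75 mm by 190 mm) begins 51 mm behind the grasp point.
Start: joints at [-1.119, 0.321, -0.07, 1.45, 0.023, 1.371, -0.057], TCP at [0.276, 0.589, 0.237] pointing down, gripper open.
Joint ranges: [-2.86, 2.86], [-0.3, 2.09], [-1.38, 1.24], [0.06, 2.45], [-1.56, 4.7], [0.09, 2.05], [-2.69, 2.69]. Speed limits (rad/s): [2.57, 2.57, 3.14, 3.14, 3.14, 3.14, 3.14].

## Interface

Orientations are given as a rotation vector (axis times angle).
In Python, from bench import ctrl gives the robot as it stands.
- The arm moves only by the tool step_arm, never from a script. Its argument "commands" is a list of rows, each an object with "travel": the shift along the tool's x, y, z in m, a list of three; "turn": the turn, a rotation vector about the tool's x, y, z in degrees, a list of three. A call has 1 to 5 rows; each row is the pose to reach, as a shift and turn from the pose commanded when the call began, along the tool's axes at that moment; what a row does not reach only later rows make up. A row lasts 1/10 s, in which the tool goes at most 50 mm and 8.59 degrees, less where a joint would pass 70% of its speed; a pose out of reach is approached as far as the arm can. A call with a gripper value outside its range is refused whole. "gripper" is the opening, from 0 (shut) to 1 (fully open), set as the call begins (left out, the last holds). The fingers move at their own pace and stop on an object; "force" is the grip in N (left out, the last holds). Time passes only in rows, so rows that repeat a pose let the fingers close. It gives the time, the measured TCP pose, the force, the opening and the grip force at its end, in the units of the state.
- ctrl.get_state(): the state, without advancing time (a new reading comes with each control period).
- ctrl.get_image(name): name is "side" or "top" or "wrist"; returns the picture (420x560x3 uint8, red, green, blue); there is no depth.
- ctrl.camera_model(name): a dict with "fx", "fy", "cx", "cy" (pixels), "R" (3x3) and "t" (3): a world point X has camera coordinates R X + t; the wrist camera has in their place "T_tool_cam" (4x4, takes a point from camera to tool coordinates, whose origin is the TCP and whose axes are the flange's). Camera axes: x right, y down, z forward; pixel columns grow to the right and rows downward; lengths in m; the calibration is good to about 2 mm. A picture is of the moment at which its call begins: read the wrist's pose just before it. camera_model takes no time and is no camera call.
- ctrl.close_job(): hands the job in; it is judged then, once.
The state is a dict: "time": time; "joint_positions": joint angles; "qd": joint speeds; "joint_torque": joint torques, N m; "position": TCP position; "tool_rot": TCP orientation; "ft_force": force on the tool from outside, world axes, zero at the start; "torque": the same for the moment, N m; "grip_width": opening from 0.0 (shut) to 1.0 (fully open); "grip_force": force on a finger pad.
Only numpy, scipy, OpenCV 4.12 (cv2) and the standard library are available. Lean on these libraries where they do the work, as an engineer would, in place of code of your own. Each camera call takes 0.05 s, during which the arm holds its last target. There are 200 camera calls.

## Working session

There is one attempt and no reset: what is moved stays moved. The work goes in short steps, Python scripts to look and compute and a tool call to move; the robot and the scene stay as the last step left them, time stands still between calls to the robot, and variables do not carry over. Pictures are saved under pics/ and viewed, at most 10 in all, crops included, and the job is handed in when it is done.

Besides the shell and the picture viewer there is one more tool, called as a command line: name --argument value ..., lists and objects as JSON in quotes. step_arm: Moves the arm, as the interface text tells. Its arguments: {"type":"object","properties":{"commands":{"type":"array"},"gripper":{"type":"number"},"force":{"type":"number"}},"required":["commands"]}

```bash
mkdir -p pics; ls
python3 - <<'E'
from bench import ctrl
import cv2
s=ctrl.get_state(); print({k:s[k] for k in('time','position','tool_rot','grip_width','ft_force')})
for n in('top','side'):
    cv2.imwrite(f'pics/{n}0.png',cv2.cvtColor(ctrl.get_image(n),cv2.COLOR_RGB2BGR)); print(n,ctrl.camera_model(n))
print(ctrl.camera_model('wrist'))
E
```

```text
pics
{'time': 0.0, 'position': array([0.27537766, 0.58821799, 0.23546706]), 'tool_rot': array([-6.82002004e-01, -3.06636918e+00,  2.92543990e-03]), 'grip_width': 0.996963593704959, 'ft_force': array([ 0.62799504, -0.00407621, -0.32144781])}
top {'fx': 502.61627959177105, 'fy': 502.61627959177105, 'cx': 279.89558391961634, 'cy': 207.20639442576174, 'R': array([[ 2.64626865e-02, -9.99649583e-01, -6.61901987e-04],
       [-9.74352999e-01, -2.56450103e-02, -2.23558868e-01],
       [ 2.23463555e-01,  6.56089443e-03, -9.74690204e-01]]), 't': array([0.00647417, 0.55683078, 0.94819559])}
side {'fx': 538.1690646933928, 'fy': 538.1690646933928, 'cx': 270.0391035787657, 'cy': 206.59762275892896, 'R': array([[ 0.98751256, -0.15742614, -0.00599589],
       [-0.12685   , -0.77199024, -0.62284841],
       [ 0.09342385,  0.61583121, -0.78231957]]), 't': array([-0.51484055,  0.10391223,  1.06066894])}
{'fx': 295.8151575391461, 'fy': 295.8151575391461, 'cx': 280.4096069869535, 'cy': 209.20114045814677, 'T_tool_cam': array([[-6.15550457e-04, -9.53213129e-01, -3.02298447e-01,
         8.34976698e-02],
       [ 9.99999789e-01, -5.24611633e-04, -3.82018604e-04,
        -2.65803362e-04],
       [ 2.05555867e-04, -3.02298619e-01,  9.53213251e-01,
        -1.48405927e-01],
       [ 0.00000000e+00,  0.00000000e+00,  0.00000000e+00,
         1.00000000e+00]])}
```

View pics/top0.png

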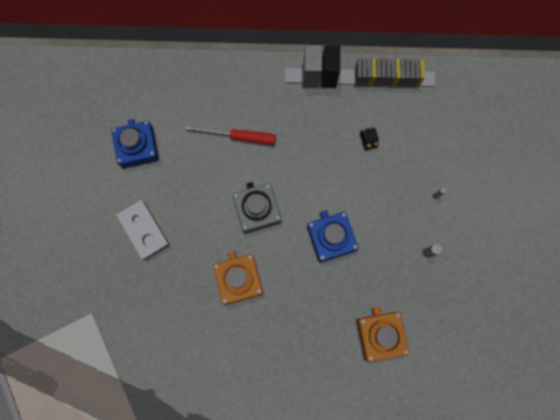

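View pics/side0.png

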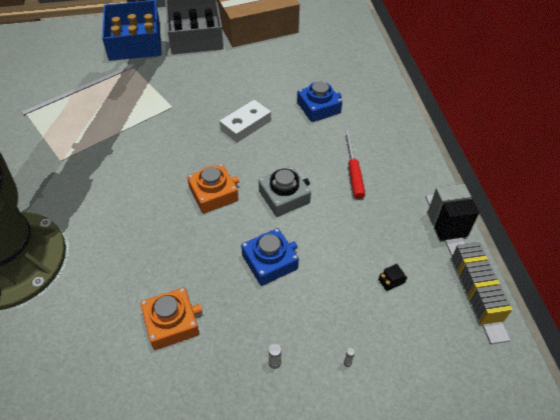

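Top view: the thick fuse is near (432,250) and the thin one near (440,193). The block's larger bore is near (147,240) and its smaller bore near (136,218). There are five switch-shaped boxes: blue (133,143), blue (332,236), orange (238,278), orange (383,336) and grey (257,205). The grey one fits the description, with its black collar. I'll confirm these in one crop.

```bash
cat > geo.py <<'E'
import numpy as np
from scipy.spatial.transform import Rotation as Ro
from bench import ctrl
def on_plane(name,uv,z,s=None):
    m=ctrl.camera_model(name)
    d=np.array([(uv[0]-m['cx'])/m['fx'],(uv[1]-m['cy'])/m['fy'],1])
    if name=='wrist':
        T=m['T_tool_cam'];R=Ro.from_rotvec(s['tool_rot']).as_matrix()
        o=s['position']+R@T[:3,3]; d=R@T[:3,:3]@d
    else: o=-m['R'].T@m['t']; d=m['R'].T@d
    return o+d*(z-o[2])/d[2]
def to_tool(s,p):  # world point -> shift in tool axes
    return Ro.from_rotvec(s['tool_rot']).as_matrix().T@(np.array(p)-s['position'])
E
python3 - <<'E'
import cv2,numpy as np
t=cv2.imread('pics/top0.png'); s=cv2.imread('pics/side0.png')
c=lambda im,u,v,w,h,k:cv2.resize(im[v:v+h,u:u+w],None,fx=k,fy=k,interpolation=cv2.INTER_CUBIC)
a=[c(t,410,180,50,80,4),c(t,110,190,70,80,4),c(t,225,175,70,80,4)]
b=[c(s,250,330,125,50,3.04),c(s,215,92,70,50,3.04),c(s,250,155,65,60,3.04)]
h=320; A=np.hstack(a)
B=np.zeros((185,A.shape[1],3),np.uint8);x=0
for i in b:
    w=min(i.shape[1],B.shape[1]-x);B[:i.shape[0],x:x+w]=i[:185,:w];x+=w
cv2.imwrite('pics/crop.png',np.vstack([A,B])); print(A.shape)
from geo import *
for n,u,z in[('top',(434.5,246.5),.058),('side',(275,349),.058),('top',(442,190),.051),('side',(350,351),.051),('top',(147.5,240),.03),('side',(237.5,121.5),.03),('top',(136.5,218.5),.03),('side',(254,111.5),.03),('top',(257,204),.067),('side',(285,179),.067)]: print(n,u,on_plane(n,u,z).round(4))
E
```

```text
(320, 760, 3)
top (434.5, 246.5) [ 0.4857 -0.2879  0.058 ]
side (275, 349) [ 0.4832 -0.2932  0.058 ]
top (442, 190) [ 0.6042 -0.3103  0.051 ]
side (350, 351) [ 0.6048 -0.3133  0.051 ]
top (147.5, 240) [0.488  0.2908 0.03  ]
side (237.5, 121.5) [0.4903 0.288  0.03  ]
top (136.5, 218.5) [0.5323 0.3174 0.03  ]
side (254, 111.5) [0.5333 0.3162 0.03  ]
top (257, 204) [0.5609 0.0672 0.067 ]
side (285, 179) [0.5624 0.0611 0.067 ]
```

View pics/crop.png

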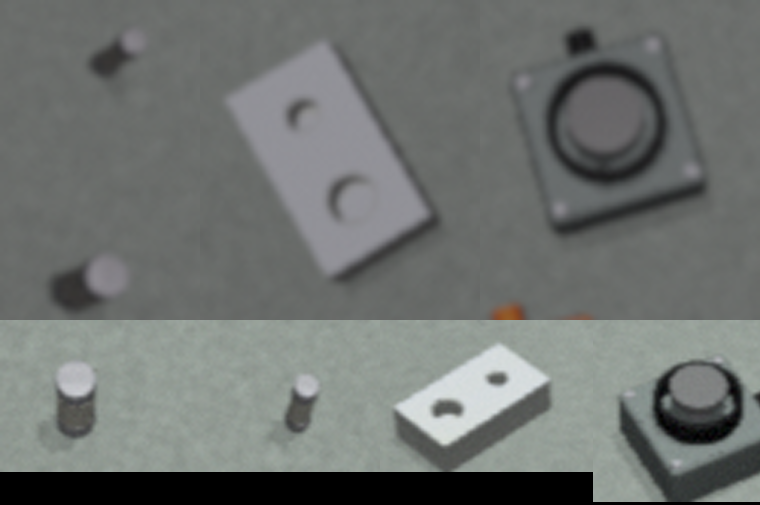

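The crop confirms the targets. The thick fuse's top is at (436.7,249) in the top view, and the thin one is clearly narrower. The larger bore is at (148.5,240), and the grey box with the black collar has its plunger top at (256,204). Next I move toward the thick fuse, going around by way of the middle.

step_arm --commands '[{"travel":[-0.04,-0.03,0],"turn":[0,0,0]},{"travel":[-0.08,-0.06,0],"turn":[0,0,0]},{"travel":[-0.12,-0.09,0],"turn":[0,0,0]},{"travel":[-0.16,-0.12,0],"turn":[0,0,0]},{"travel":[-0.2,-0.15,0],"turn":[0,0,0]}]'

```text
time: 0.6
position: [0.3936, 0.3659, 0.2362]
tool_rot: [-0.682, -3.066, 0.001]
ft_force: [0.6, 1.4, 0.4]
grip_width: 0.997
grip_force: 0.0
```

step_arm --commands '[{"travel":[-0.04,-0.03,0],"turn":[0,0,0]},{"travel":[-0.08,-0.06,0],"turn":[0,0,0]},{"travel":[-0.12,-0.09,0],"turn":[0,0,0]},{"travel":[-0.16,-0.12,0],"turn":[0,0,0]},{"travel":[-0.2,-0.15,0],"turn":[0,0,0]}]'

```text
time: 1.1
position: [0.5111, 0.1454, 0.2364]
tool_rot: [-0.682, -3.067, -0.0]
ft_force: [-0.0, 0.6, -0.3]
grip_width: 0.998
grip_force: 0.0
```

Run:
```python
from geo import *
s=ctrl.get_state(); print(s['time'],s['position'],s['tool_rot'],s['joint_positions'].round(2),s['qd'].round(2))
print(on_plane('top',(436.7,249),.058),on_plane('side',(274.7,349.7),.058))
print(to_tool(s,[.482,-.2925,.235]))
print('nest',on_plane('top',(148.5,240),.03),on_plane('side',(237,121),.03),'pl',on_plane('top',(256,204.2),.067),on_plane('side',(284.5,175),.067))
```

```text
1.1 [0.51108013 0.14542338 0.236433  ] [-6.82070109e-01 -3.06656940e+00 -3.49707297e-04] [-0.6   0.06  0.29  1.76 -0.02  1.32  0.82] [ 0.52  0.18  0.46 -0.18 -0.08 -0.    1.  ]
[ 0.48076625 -0.2920412   0.058     ] [ 0.48249896 -0.29428692  0.058     ]
[-0.15928555 -0.40896325  0.00133073]
nest [0.48803954 0.28871226 0.03      ] [0.48932526 0.28988928 0.03      ] pl [0.56048439 0.06923696 0.067     ] [0.56331687 0.07204399 0.067     ]
```

step_arm --commands '[{"travel":[-0.016,-0.04,0]},{"travel":[-0.032,-0.08,0]},{"travel":[-0.048,-0.12,0]},{"travel":[-0.064,-0.16,0]},{"travel":[-0.08,-0.2,0]}]'

```text
$.commands[0]: bad value
```

step_arm --commands '[{"travel":[-0.016,-0.04,0.01]},{"travel":[-0.032,-0.08,0.02]},{"travel":[-0.048,-0.12,0.03]},{"travel":[-0.064,-0.16,0.04]},{"travel":[-0.08,-0.2,0.05]}]'

```text
$.commands[0]: bad value
```

step_arm --commands '[{"travel":[0,0,0]},{"travel":[0,0,0]},{"travel":[0,0,0]}]'

```text
$.commands[0]: bad value
```

Run:
```python
from geo import *
import cv2
s=ctrl.get_state(); im=ctrl.get_image('wrist')
cv2.imwrite('pics/w1.png',cv2.cvtColor(im,cv2.COLOR_RGB2BGR))
np.save('s1.npy',np.r_[s['position'],s['tool_rot']])
print(s['time'],s['position'],s['tool_rot'],s['joint_positions'].round(2),s['ft_force'])
print(to_tool(s,[.482,-.293,.035]))
```

```text
1.1 [0.51108013 0.14542338 0.236433  ] [-6.82070109e-01 -3.06656940e+00 -3.49707297e-04] [-0.6   0.06  0.29  1.76 -0.02  1.32  0.82] [-0.02888732  0.62929111 -0.26281568]
[-0.15952383 -0.40945586  0.20133061]
```

View pics/w1.png

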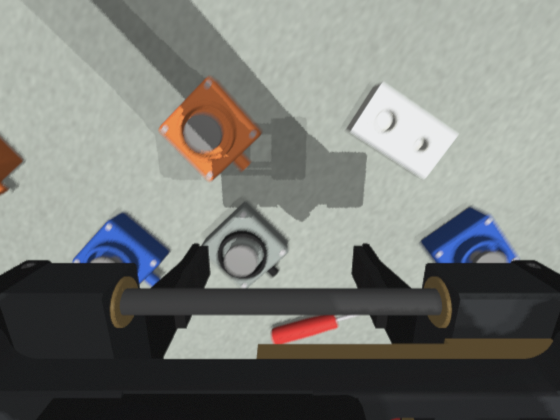

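The moves were refused because every row needs "turn", so this picture was taken from the old pose. It still shows the larger bore at (385,121), the smaller at (422,144) and the grey plunger at (242,253). I'll repeat the moves with "turn" included.

step_arm --commands '[{"travel":[-0.016,-0.04,0],"turn":[0,0,0]},{"travel":[-0.032,-0.08,0],"turn":[0,0,0]},{"travel":[-0.048,-0.12,0],"turn":[0,0,0]},{"travel":[-0.064,-0.16,0],"turn":[0,0,0]},{"travel":[-0.08,-0.2,0],"turn":[0,0,0]}]'

```text
time: 1.65
position: [0.4977, -0.069, 0.2364]
tool_rot: [-0.682, -3.066, -0.0]
ft_force: [0.2, -0.3, -0.2]
grip_width: 1.001
grip_force: 0.0
```

step_arm --commands '[{"travel":[-0.016,-0.04,0.01],"turn":[0,0,0]},{"travel":[-0.032,-0.08,0.02],"turn":[0,0,0]},{"travel":[-0.048,-0.12,0.03],"turn":[0,0,0]},{"travel":[-0.064,-0.16,0.04],"turn":[0,0,0]},{"travel":[-0.08,-0.2,0.05],"turn":[0,0,0]}]'

```text
time: 2.15
position: [0.4857, -0.2838, 0.186]
tool_rot: [0.682, 3.067, 0.001]
ft_force: [0.0, -0.1, 0.2]
grip_width: 0.998
grip_force: 0.0
```

step_arm --commands '[{"travel":[0,0,0],"turn":[0,0,0]},{"travel":[0,0,0],"turn":[0,0,0]},{"travel":[0,0,0],"turn":[0,0,0]}]'

```text
time: 2.45
position: [0.4866, -0.2811, 0.1864]
tool_rot: [-0.679, -3.067, -0.002]
ft_force: [1.0, 0.7, 0.8]
grip_width: 1.001
grip_force: 0.0
```

Run:
```python
from geo import *
import cv2
a=np.load('s1.npy');s0=dict(position=a[:3],tool_rot=a[3:])
for uv,z in [((385,121),.03),((422,144),.03),((242,253),.067)]: print(on_plane('wrist',uv,z,s0))
s=ctrl.get_state(); im=ctrl.get_image('wrist')
cv2.imwrite('pics/w2.png',cv2.cvtColor(im,cv2.COLOR_RGB2BGR))
np.save('s2.npy',np.r_[s['position'],s['tool_rot']])
print(s['time'],s['position'],s['tool_rot'],s['joint_positions'].round(2),s['ft_force'])
print(to_tool(s,[.482,-.293,.039]))
```

```text
[0.49191109 0.28683087 0.03      ]
[0.53503558 0.31773955 0.03      ]
[0.55649936 0.07357972 0.067     ]
2.45 [ 0.48658309 -0.28105782  0.18638465] [-6.79344664e-01 -3.06696323e+00 -1.70655736e-03] [-0.13  0.19  0.69  1.76 -0.13  1.24  1.72] [0.99058799 0.66502588 0.77906127]
[-0.00096517 -0.01290758  0.14737137]
```

View pics/w2.png

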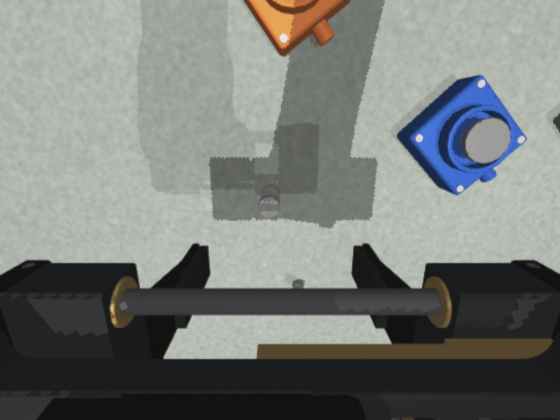

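Wrist view: the thick fuse is in the gripper's shadow, with its top face centred near (269,207). The thin one is far off at (298,284).

Run:
```python
from geo import *
import cv2
a=np.load('s2.npy');s0=dict(position=a[:3],tool_rot=a[3:])
p=on_plane('wrist',(269,207),.058,s0);print(p, to_tool(s0,[p[0],p[1],.039]), ctrl.get_state()['qd'].round(3))
im=cv2.imread('pics/w2.png')[175:230,240:300]
cv2.imwrite('pics/w2c.png',cv2.resize(im,None,fx=8,fy=8,interpolation=cv2.INTER_CUBIC))
```

```text
[ 0.48352279 -0.29222943  0.058     ] [-0.00202012 -0.01156603  0.14737216] [-0.009 -0.005  0.002  0.002  0.002 -0.001  0.002]
```

View pics/w2c.png

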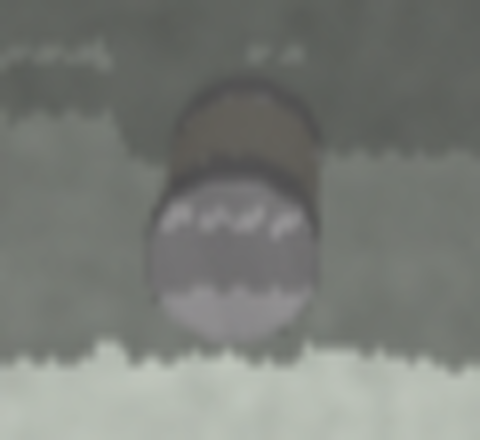

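The top face is centred at (269,207.2), which agrees with the fixed cameras. I descend around it with the gripper open, aligning sideways first.

step_arm --commands '[{"travel":[-0.002,-0.012,0.03],"turn":[0,0,0]},{"travel":[-0.002,-0.012,0.06],"turn":[0,0,0]},{"travel":[-0.002,-0.012,0.09],"turn":[0,0,0]},{"travel":[-0.002,-0.012,0.12],"turn":[0,0,0]},{"travel":[-0.002,-0.012,0.135],"turn":[0,0,0]}]'

```text
time: 3.0
position: [0.4823, -0.2917, 0.0494]
tool_rot: [-0.677, -3.065, -0.003]
ft_force: [0.0, 0.9, -0.4]
grip_width: 0.997
grip_force: 0.0
```

step_arm --commands '[{"travel":[0,0,0.006],"turn":[0,0,0]},{"travel":[0,0,0.012],"turn":[0,0,0]},{"travel":[0,0,0.012],"turn":[0,0,0]}]'

```text
time: 3.3
position: [0.4833, -0.2943, 0.04]
tool_rot: [0.681, 3.066, 0.0]
ft_force: [0.4, -0.2, -0.4]
grip_width: 0.998
grip_force: 0.0
```

Run:
```python
from geo import *
s=ctrl.get_state()
print(s['time'],s['position'],s['tool_rot'],s['ft_force'])
print(to_tool(s,[.483,-.2925,.039]))
```

```text
3.3 [ 0.48333712 -0.29427733  0.04002091] [6.81121442e-01 3.06597180e+00 1.35054115e-04] [ 0.40874618 -0.20214914 -0.39771826]
[0.0010588  0.00146713 0.00102043]
```

step_arm --commands '[{"travel":[0.001,0.0015,0],"turn":[0,0,0]},{"travel":[0.001,0.0015,0],"turn":[0,0,0]},{"travel":[0.001,0.0015,0],"turn":[0,0,0]},{"travel":[0.001,0.0015,0],"turn":[0,0,0]},{"travel":[0.001,0.0015,0],"turn":[0,0,0]}]' --gripper 0.1 --force 20

```text
time: 3.8
position: [0.4826, -0.2927, 0.0397]
tool_rot: [0.682, 3.066, 0.0]
ft_force: [-0.5, -0.2, 0.3]
grip_width: 0.632
grip_force: 0.0
```

step_arm --commands '[{"travel":[0,0,0],"turn":[0,0,0]},{"travel":[0,0,0],"turn":[0,0,0]},{"travel":[0,0,0],"turn":[0,0,0]},{"travel":[0,0,0],"turn":[0,0,0]},{"travel":[0,0,0],"turn":[0,0,0]}]'

```text
time: 4.3
position: [0.4825, -0.2926, 0.0395]
tool_rot: [-0.682, -3.067, -0.0]
ft_force: [0.3, 0.2, 0.5]
grip_width: 0.243
grip_force: 20.0
```

Gripped at 0.243 opening (about 21 mm). I lift and carry it towards the nest.

step_arm --commands '[{"travel":[0,0,-0.02],"turn":[0,0,0]},{"travel":[0,0,-0.06],"turn":[0,0,0]},{"travel":[0,0,-0.1],"turn":[0,0,0]},{"travel":[0,0,-0.13],"turn":[0,0,0]},{"travel":[0.01,0.03,-0.14],"turn":[0,0,0]}]' --force 30

```text
time: 4.8
position: [0.4863, -0.2667, 0.1836]
tool_rot: [0.692, 3.058, -0.006]
ft_force: [1.1, 0.6, -1.4]
grip_width: 0.245
grip_force: 30.0
```

step_arm --commands '[{"travel":[0.015,0.04,0],"turn":[0,0,0]},{"travel":[0.03,0.08,0],"turn":[0,0,0]},{"travel":[0.045,0.12,0],"turn":[0,0,0]},{"travel":[0.06,0.16,0],"turn":[0,0,0]},{"travel":[0.075,0.2,0],"turn":[0,0,0]}]'

```text
time: 5.3
position: [0.5027, -0.0466, 0.1796]
tool_rot: [0.682, 3.066, 0.001]
ft_force: [0.6, 0.5, 0.0]
grip_width: 0.238
grip_force: 30.0
```

step_arm --commands '[{"travel":[0.015,0.04,0],"turn":[0,0,0]},{"travel":[0.03,0.08,0],"turn":[0,0,0]},{"travel":[0.045,0.12,0],"turn":[0,0,0]},{"travel":[0.06,0.16,0],"turn":[0,0,0]},{"travel":[0.075,0.2,0],"turn":[0,0,0]}]'

```text
time: 5.8
position: [0.5196, 0.1662, 0.1795]
tool_rot: [0.682, 3.067, 0.0]
ft_force: [0.8, 0.3, -0.9]
grip_width: 0.245
grip_force: 30.0
```

step_arm --commands '[{"travel":[0.01,0.04,0],"turn":[0,0,0]},{"travel":[0.02,0.08,0],"turn":[0,0,0]},{"travel":[0.03,0.1,0],"turn":[0,0,0]},{"travel":[0.03,0.1,0],"turn":[0,0,0]},{"travel":[0.03,0.1,0],"turn":[0,0,0]}]'

```text
time: 6.3
position: [0.5349, 0.2677, 0.1791]
tool_rot: [-0.681, -3.067, 0.002]
ft_force: [0.1, 0.1, -0.7]
grip_width: 0.246
grip_force: 30.0
```

Run:
```python
from geo import *
import cv2
s=ctrl.get_state(); im=ctrl.get_image('wrist')
cv2.imwrite('pics/w3.png',cv2.cvtColor(im,cv2.COLOR_RGB2BGR))
np.save('s3.npy',np.r_[s['position'],s['tool_rot']])
print(s['time'],s['position'],s['tool_rot'],s['joint_positions'].round(2),s['qd'].round(3),s['grip_width'],s['grip_force'])
print(to_tool(s,[.489,.289,.085]))
```

```text
6.3 [0.53486722 0.26766667 0.17905213] [-6.80832367e-01 -3.06666500e+00  2.21327376e-03] [-0.74  0.25  0.27  1.67 -0.07  1.23  0.68] [ 0.021 -0.014  0.029  0.015  0.007  0.     0.   ] 0.24553689546165702 29.999456189516422
[5.05904967e-02 5.44415266e-05 9.40495363e-02]
```

View pics/w3.png

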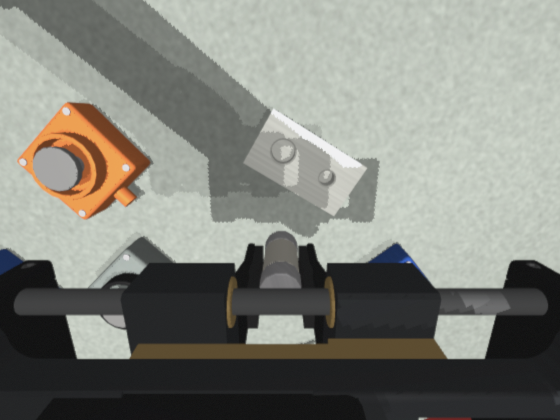

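The held fuse hangs straight with its foot near (281,240). The larger bore is at (284,151) and the smaller at (327,177). One enlarged crop will give me precise pixels.

Run:
```python
import cv2
im=cv2.imread('pics/w3.png')[125:275,240:340]
cv2.imwrite('pics/w3c.png',cv2.resize(im,None,fx=4,fy=4,interpolation=cv2.INTER_CUBIC))
```

```text
(no output)
```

View pics/w3c.png

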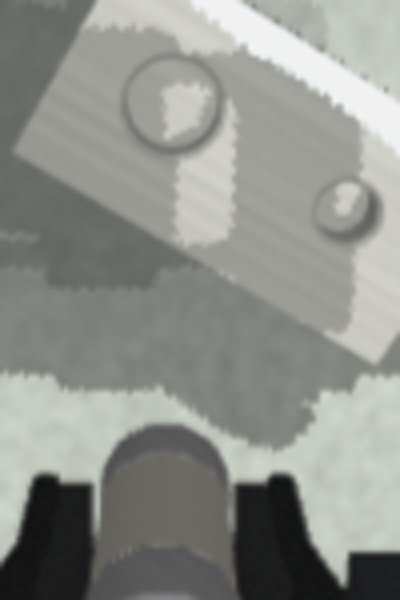

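Run:
```python
from geo import *
a=np.load('s3.npy');s=dict(position=a[:3],tool_rot=a[3:])
m=ctrl.camera_model('wrist');T=m['T_tool_cam']
def tp(uv,z):
    d=T[:3,:3]@np.array([(uv[0]-m['cx'])/m['fx'],(uv[1]-m['cy'])/m['fy'],1]);o=T[:3,3];return o+d*(z-o[2])/d[2]
print('foot far edge tool',tp((281.6,231),.0395),'sides',tp((265.7,242),.0395),tp((297.5,242),.0395))
h=s['position'][2]-.03
print('nest tool',tp((283.25,151),h),on_plane('wrist',(283.25,151),.03,s),on_plane('wrist',(326.75,177.5),.03,s))
```

```text
foot far edge tool [0.00830123 0.00046193 0.0395    ] sides [ 0.00014588 -0.01051508  0.0395    ] [0.00013437 0.01144848 0.0395    ]
nest tool [0.04978889 0.00247299 0.14905213] [0.49071836 0.2907798  0.03      ] [0.5337196  0.31973229 0.03      ]
```

step_arm --commands '[{"travel":[0.025,0.001,0.02],"turn":[0,0,0]},{"travel":[0.025,0.001,0.05],"turn":[0,0,0]},{"travel":[0.025,0.001,0.08],"turn":[0,0,0]},{"travel":[0.025,0.001,0.099],"turn":[0,0,0]},{"travel":[0.025,0.001,0.099],"turn":[0,0,0]}]'

```text
time: 6.85
position: [0.5112, 0.2762, 0.0778]
tool_rot: [-0.685, -3.062, 0.008]
ft_force: [-0.1, -0.8, -0.6]
grip_width: 0.245
grip_force: 30.0
```

step_arm --commands '[{"travel":[0,0,0],"turn":[0,0,0]},{"travel":[0,0,0],"turn":[0,0,0]},{"travel":[0,0,0],"turn":[0,0,0]}]'

```text
time: 7.15
position: [0.514, 0.2797, 0.0822]
tool_rot: [0.683, 3.065, 0.003]
ft_force: [0.4, -0.7, -0.8]
grip_width: 0.242
grip_force: 30.0
```

Run:
```python
from geo import *
import cv2
s=ctrl.get_state(); im=ctrl.get_image('wrist')
cv2.imwrite('pics/w4.png',cv2.cvtColor(im,cv2.COLOR_RGB2BGR))
np.save('s4.npy',np.r_[s['position'],s['tool_rot']])
print(s['time'],s['position'],s['tool_rot'],s['qd'].round(3),s['ft_force'])
c=cv2.imread('pics/w4.png')[150:290,220:360]
cv2.imwrite('pics/w4c.png',cv2.resize(c,None,fx=4,fy=4,interpolation=cv2.INTER_CUBIC))
```

```text
7.15 [0.51397673 0.27968489 0.08224399] [0.68267325 3.06450823 0.00330802] [-0.003  0.003 -0.004  0.002 -0.001 -0.002 -0.001] [ 0.39720754 -0.67231711 -0.76415986]
```

View pics/w4c.png

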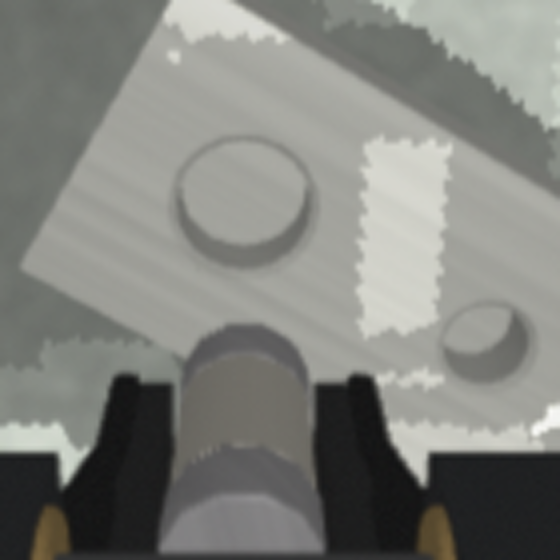

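Near view: the larger bore is centred at (281.0,200.4). The fuse's foot is centred at u=281.6 with its far edge at v=230.5. Next I compute the shift.

Run:
```python
from geo import *
a=np.load('s4.npy');s=dict(position=a[:3],tool_rot=a[3:])
m=ctrl.camera_model('wrist');T=m['T_tool_cam']
def tp(uv,z):
    d=T[:3,:3]@np.array([(uv[0]-m['cx'])/m['fx'],(uv[1]-m['cy'])/m['fy'],1]);o=T[:3,3];return o+d*(z-o[2])/d[2]
h=s['position'][2]-.03
print('foot edge',tp((281.6,230.5),.0395),'nest',tp((281,200.4),h),'top edge',tp((281,150+133/4),h),'bot edge',tp((281,150+270/4),h))
print(to_tool(s,[.489,.289,.0]))
```

```text
foot edge [0.00866666 0.00046226 0.0395    ] nest [2.63721555e-02 7.49479478e-05 5.22439933e-02] top edge [3.87119761e-02 7.51257328e-05 5.22439933e-02] bot edge [1.36124716e-02 7.47641136e-05 5.22439933e-02]
[ 0.02668896 -0.00237184  0.08219949]
```

step_arm --commands '[{"travel":[0.014,-0.0005,0],"turn":[0,0,0]},{"travel":[0.028,-0.0005,0],"turn":[0,0,0]},{"travel":[0.028,-0.0005,0.004],"turn":[0,0,0]},{"travel":[0.028,-0.0005,0.008],"turn":[0,0,0]},{"travel":[0.028,-0.0005,0.008],"turn":[0,0,0]}]'

```text
time: 7.7
position: [0.487, 0.2904, 0.0718]
tool_rot: [-0.682, -3.066, 0.002]
ft_force: [0.4, 0.4, -1.8]
grip_width: 0.239
grip_force: 30.0
```

step_arm --commands '[{"travel":[0,0,0],"turn":[0,0,0]},{"travel":[0,0,0.001],"turn":[0,0,0]},{"travel":[0,0,0.002],"turn":[0,0,0]},{"travel":[0,0,0.003],"turn":[0,0,0]}]'

```text
time: 8.1
position: [0.4875, 0.2908, 0.0695]
tool_rot: [0.683, 3.066, 0.0]
ft_force: [0.0, -0.5, -0.9]
grip_width: 0.243
grip_force: 30.0
```

Run:
```python
from geo import *
a=np.load('s4.npy');s0=dict(position=a[:3],tool_rot=a[3:])
s=ctrl.get_state();print(s['position'],to_tool(s0,s['position']),s['tool_rot'],s['ft_force'])
```

```text
[0.48749079 0.29077653 0.06952044] [ 0.02870809 -0.00123122  0.01267865] [6.82600152e-01 3.06636264e+00 1.05062688e-04] [ 0.03227944 -0.45743661 -0.86898154]
```

step_arm --commands '[{"travel":[-0.0008,0.0005,0],"turn":[0,0,0]},{"travel":[-0.0008,0.0005,0.001],"turn":[0,0,0]},{"travel":[-0.0008,0.0005,0.002],"turn":[0,0,0]},{"travel":[-0.0008,0.0005,0.003],"turn":[0,0,0]}]'

```text
time: 8.5
position: [0.4886, 0.291, 0.0667]
tool_rot: [0.682, 3.066, 0.001]
ft_force: [1.7, 0.0, -0.6]
grip_width: 0.244
grip_force: 30.0
```

step_arm --commands '[{"travel":[0,0,0.001],"turn":[0,0,0]},{"travel":[0,0,0.002],"turn":[0,0,0]},{"travel":[0,0,0.003],"turn":[0,0,0]},{"travel":[0,0,0.004],"turn":[0,0,0]}]'

```text
time: 8.9
position: [0.4886, 0.291, 0.0627]
tool_rot: [0.682, 3.066, 0.001]
ft_force: [1.5, -0.8, 0.6]
grip_width: 0.245
grip_force: 30.0
```

The fuse is entering the bore with almost no force.

step_arm --commands '[{"travel":[0,0,0.0015],"turn":[0,0,0]},{"travel":[0,0,0.003],"turn":[0,0,0]},{"travel":[0,0,0.0045],"turn":[0,0,0]},{"travel":[0,0,0.006],"turn":[0,0,0]},{"travel":[0,0,0.007],"turn":[0,0,0]}]'

```text
time: 9.4
position: [0.4886, 0.291, 0.0556]
tool_rot: [0.682, 3.066, 0.001]
ft_force: [2.2, -1.1, 1.8]
grip_width: 0.244
grip_force: 30.0
```

step_arm --commands '[{"travel":[0,0,0.0005],"turn":[0,0,0]},{"travel":[0,0,0.001],"turn":[0,0,0]},{"travel":[0,0,0.0015],"turn":[0,0,0]},{"travel":[0,0,0.0015],"turn":[0,0,0]}]'

```text
time: 9.8
position: [0.4886, 0.2911, 0.0542]
tool_rot: [0.682, 3.066, 0.001]
ft_force: [3.3, -0.3, 0.4]
grip_width: 0.244
grip_force: 30.0
```

step_arm --commands '[{"travel":[0,0,0.0005],"turn":[0,0,0]},{"travel":[0,0,0.001],"turn":[0,0,0]},{"travel":[0,0,0.0015],"turn":[0,0,0]},{"travel":[0,0,0.0015],"turn":[0,0,0]}]'

```text
time: 10.2
position: [0.4887, 0.2911, 0.0534]
tool_rot: [0.682, 3.066, 0.001]
ft_force: [2.3, -1.1, 6.1]
grip_width: 0.243
grip_force: 30.0
```

It's on the floor of the bore: TCP z is 0.0534 against 0.0535 expected, with 6 N upward. I release and rise.

step_arm --commands '[{"travel":[0,0,0],"turn":[0,0,0]},{"travel":[0,0,0],"turn":[0,0,0]},{"travel":[0,0,0],"turn":[0,0,0]},{"travel":[0,0,0],"turn":[0,0,0]},{"travel":[0,0,0],"turn":[0,0,0]}]' --gripper 0.6

```text
time: 10.7
position: [0.4878, 0.2909, 0.0522]
tool_rot: [-0.682, -3.066, 0.001]
ft_force: [-0.2, -0.1, -0.2]
grip_width: 0.57
grip_force: 0.0
```

step_arm --commands '[{"travel":[0,0,-0.02],"turn":[0,0,0]},{"travel":[0,0,-0.05],"turn":[0,0,0]},{"travel":[0,0,-0.08],"turn":[0,0,0]},{"travel":[0,0,-0.11],"turn":[0,0,0]},{"travel":[0,0,-0.11],"turn":[0,0,0]}]'

```text
time: 11.2
position: [0.4906, 0.2925, 0.1673]
tool_rot: [0.681, 3.061, 0.01]
ft_force: [0.5, 0.6, 0.5]
grip_width: 0.599
grip_force: 0.0
```

Run:
```python
from geo import *
s=ctrl.get_state()
print(s['time'],s['position'],s['tool_rot'],s['grip_width'],s['ft_force'])
print(to_tool(s,[.5615,.070,.110]))
```

```text
11.2 [0.49063739 0.29248987 0.16729985] [0.68121028 3.06140505 0.0100135 ] 0.5988619245708564 [0.53247226 0.60662788 0.52923912]
[-0.15830451 -0.17186928  0.05663178]
```

step_arm --commands '[{"travel":[-0.03,-0.033,0],"turn":[0,0,0]},{"travel":[-0.06,-0.066,0],"turn":[0,0,0]},{"travel":[-0.09,-0.099,0],"turn":[0,0,0]},{"travel":[-0.12,-0.132,0],"turn":[0,0,0]},{"travel":[-0.15,-0.165,0],"turn":[0,0,0]}]' --gripper 0 --force 20

```text
time: 11.7
position: [0.5539, 0.0763, 0.1618]
tool_rot: [-0.682, -3.066, 0.0]
ft_force: [1.1, 1.3, -0.5]
grip_width: 0.228
grip_force: 0.0
```

step_arm --commands '[{"travel":[-0.008,-0.007,0.02],"turn":[0,0,0]},{"travel":[-0.008,-0.007,0.04],"turn":[0,0,0]},{"travel":[-0.008,-0.007,0.06],"turn":[0,0,0]},{"travel":[-0.008,-0.007,0.06],"turn":[0,0,0]},{"travel":[-0.008,-0.007,0.06],"turn":[0,0,0]}]'

```text
time: 12.2
position: [0.558, 0.0682, 0.1021]
tool_rot: [-0.682, -3.065, 0.001]
ft_force: [0.8, 0.5, -0.5]
grip_width: 0.006
grip_force: 0.0
```

Run:
```python
from geo import *
import cv2
s=ctrl.get_state()
print(s['time'],s['position'],s['tool_rot'],s['grip_width'],s['ft_force'],s['qd'].round(3))
print(to_tool(s,[.561,.071,.082]))
S=ctrl.get_image('side');t=ctrl.get_image('top');w=ctrl.get_image('wrist')
c=lambda im,u,v:cv2.resize(im[v:v+75,u:u+100],None,fx=4,fy=4,interpolation=cv2.INTER_CUBIC)
A=np.vstack([np.hstack([c(S,190,75),c(S,240,140)]),np.hstack([c(t,90,190),c(t,210,170)])])
cv2.imwrite('pics/fin.png',cv2.cvtColor(A,cv2.COLOR_RGB2BGR))
cv2.imwrite('pics/w5.png',cv2.cvtColor(w,cv2.COLOR_RGB2BGR))
```

```text
12.2 [0.55795095 0.06819079 0.10212767] [-6.81770452e-01 -3.06548017e+00  1.18342708e-03] 0.006368665140484309 [ 0.81005362  0.51055395 -0.51962572] [-0.004 -0.02   0.006 -0.027  0.    -0.     0.   ]
[-0.00159153  0.00385683  0.02012221]
```

View pics/fin.png

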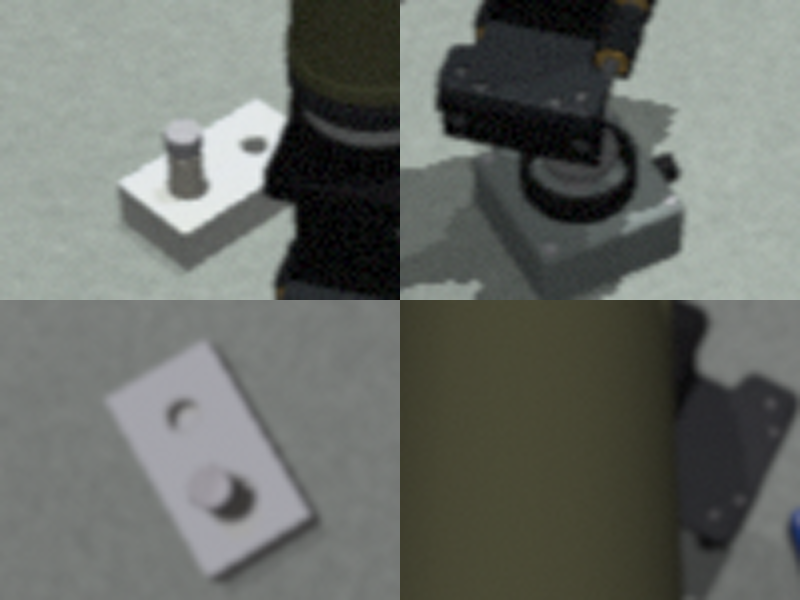

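The thick fuse stands upright in the larger bore: its top is at (184,133) in the side crop and the smaller bore is empty. The gripper is over the grey switch's plunger. I go down to just above contact, expected at TCP z 0.081.

step_arm --commands '[{"travel":[-0.0015,0.004,0],"turn":[0,0,0]},{"travel":[-0.0015,0.004,0.006],"turn":[0,0,0]},{"travel":[-0.0015,0.004,0.012],"turn":[0,0,0]},{"travel":[-0.0015,0.004,0.017],"turn":[0,0,0]},{"travel":[-0.0015,0.004,0.017],"turn":[0,0,0]}]'

```text
time: 12.85
position: [0.5606, 0.071, 0.0844]
tool_rot: [-0.682, -3.065, 0.002]
ft_force: [-0.4, -0.8, -0.5]
grip_width: 0.011
grip_force: 0.0
```

step_arm --commands '[{"travel":[0,0,0],"turn":[0,0,0]},{"travel":[0,0,0.001],"turn":[0,0,0]},{"travel":[0,0,0.002],"turn":[0,0,0]}]'

```text
time: 13.15
position: [0.5617, 0.0712, 0.0838]
tool_rot: [0.682, 3.066, 0.0]
ft_force: [0.0, -0.7, 0.2]
grip_width: 0.006
grip_force: 0.0
```

Run:
```python
from geo import *
print(on_plane('side',(236,108.2),.072),on_plane('side',(236,108.2),.076))
```

```text
[0.48892765 0.28667251 0.072     ] [0.48860339 0.28208049 0.076     ]
```

step_arm --commands '[{"travel":[0,0,0.001],"turn":[0,0,0]},{"travel":[0,0,0.002],"turn":[0,0,0]},{"travel":[0,0,0.003],"turn":[0,0,0]},{"travel":[0,0,0.004],"turn":[0,0,0]},{"travel":[0,0,0.004],"turn":[0,0,0]}]'

```text
time: 13.65
position: [0.5616, 0.0712, 0.0799]
tool_rot: [0.682, 3.066, 0.0]
ft_force: [-1.7, -0.1, 3.8]
grip_width: 0.007
grip_force: 2.2
```

step_arm --commands '[{"travel":[0,0,0.001],"turn":[0,0,0]},{"travel":[0,0,0.002],"turn":[0,0,0]},{"travel":[0,0,0.003],"turn":[0,0,0]},{"travel":[0,0,0.003],"turn":[0,0,0]}]'

```text
time: 14.05
position: [0.5616, 0.0712, 0.0768]
tool_rot: [0.682, 3.066, 0.0]
ft_force: [-1.9, -0.3, 5.6]
grip_width: 0.005
grip_force: 2.9
```

step_arm --commands '[{"travel":[0,0,0.001],"turn":[0,0,0]},{"travel":[0,0,0.002],"turn":[0,0,0]},{"travel":[0,0,0.003],"turn":[0,0,0]},{"travel":[0,0,0.004],"turn":[0,0,0]},{"travel":[0,0,0.004],"turn":[0,0,0]}]'

```text
time: 14.55
position: [0.5615, 0.0712, 0.0731]
tool_rot: [0.682, 3.067, 0.001]
ft_force: [-2.8, -0.1, 7.9]
grip_width: 0.006
grip_force: 3.8
```

step_arm --commands '[{"travel":[0,0,0.0005],"turn":[0,0,0]},{"travel":[0,0,0.0005],"turn":[0,0,0]},{"travel":[0,0,0.0005],"turn":[0,0,0]}]'

```text
time: 14.85
position: [0.5616, 0.0712, 0.0728]
tool_rot: [0.682, 3.067, 0.001]
ft_force: [-2.1, -0.5, 8.2]
grip_width: 0.012
grip_force: 3.9
```

step_arm --commands '[{"travel":[0,0,0],"turn":[0,0,0]},{"travel":[0,0,0],"turn":[0,0,0]},{"travel":[0,0,0],"turn":[0,0,0]}]'

```text
time: 15.15
position: [0.5616, 0.0712, 0.0728]
tool_rot: [0.682, 3.066, 0.001]
ft_force: [-3.3, -0.6, 8.7]
grip_width: 0.007
grip_force: 3.9
```

step_arm --commands '[{"travel":[0,0,0.0004],"turn":[0,0,0]},{"travel":[0,0,0.0007],"turn":[0,0,0]},{"travel":[0,0,0.0007],"turn":[0,0,0]},{"travel":[0,0,0.0007],"turn":[0,0,0]}]'

```text
time: 15.55
position: [0.5616, 0.0712, 0.0721]
tool_rot: [0.682, 3.067, 0.001]
ft_force: [-3.4, -0.8, 7.5]
grip_width: 0.005
grip_force: 4.1
```

Run:
```python
from geo import *
P=[];F=[]
for i in range(12):
    ctrl.get_image('side'); s=ctrl.get_state();P.append(s['position']);F.append(s['ft_force'])
print(np.mean(P,0),np.std(P,0),np.mean(F,0),s['qd'].round(4),s['tool_rot'])
```

```text
[0.56157327 0.07122829 0.07211258] [1.23228922e-05 1.23431039e-05 9.65075908e-06] [-3.42990835 -0.38756514  8.00813737] [-0.0002 -0.0009 -0.0001  0.0003  0.0006 -0.0014  0.0012] [6.82143859e-01 3.06657911e+00 5.98306320e-04]
```

```bash
python3 -c "
from bench import ctrl
print(ctrl.close_job())"
```

```text
the job is handed in; nothing more can be done
None
```

I handed the job in with the thick fuse standing on the floor of the larger bore and the grey switch's plunger held at its middle position: fingertips at 58.1 mm against the 58 mm rim, pushing about 8 N. The flush height comes from the arm's position and force readings; I took no picture of the plunger once it was pressed.

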